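# Line up the remote and the jar on the mirror shelf

### The arm

A 7-joint arm with a two-finger parallel gripper is mounted at the origin on the work surface. World frame = base frame: x ahead of the robot, y to its left, z up, the work surface at z = 0. Lengths are in m, angles in rad, forces in N, time in s.
With the tool pointing down it reaches from about 0.4 to 0.9 m from the base axis. Payload 5.5 kg.
Tool frame: the origin (TCP) lies at the very end of the fingers, on their centre line; the grasp point (between the pads) lies 19 mm behind it; z points along the fingers, y is the direction in which the jaws open and shut (so a half turn about z gives the same grasp; the last joint's range is limited). The gripper opens to 92 mm and grips with 3 to 60 N. Pads are 19 mm wide; open, the fingers measure 130 mm over their backs; the gripper's body (75 mm by 190 mm) begins 47 mm behind the grasp point.
Start: joints at [0.263, 0.501, -0.427, 1.55, 0.221, 1.138, -0.21], TCP at [0.65, 0, 0.227] pointing down, gripper open.
Joint ranges: [-2.88, 2.88], [-0.31, 2.03], [-1.54, 1.56], [0.2, 2.42], [-1.41, 4.55], [0.19, 2.02], [-2.57, 2.57]. Speed limits (rad/s): [2.57, 2.57, 3.14, 3.14, 3.14, 3.14, 3.14].

### API

Orientations are given as a unit quaternion [x, y, z, w].
In Python, from workcell import ctrl gives the robot as it stands. The module is installed in compiled form; this text tells all that it offers.
- The arm moves only by the tool jog_arm, never from a script. Its argument "rows" is one flat list of numbers, 7 for each row, row after row: the opening, from 0 (shut) to 1 (fully open), then the shift along the tool's x, y, z in cm, then the turn, a rotation vector about the tool's x, y, z in rad. In form: [fingers, dx, dy, dz, wx, wy, wz, fingers, dx, dy, dz, wx, wy, wz, ...]. A call has 1 to 20 rows; each row shifts and turns the commanded pose from where the row before left it, along the tool's axes as they then stand; what a row does not reach is not made up. A row lasts 1/12 s, in which the tool goes at most 41.7 mm and 7.16 degrees, less where a joint would pass 70% of its speed; a pose out of reach is approached as far as the arm can. A call is refused whole if a number of a shift passes 4.17 or a number of a turn 0.125, either way. A call with a gripper value outside its range is refused whole. The fingers move at their own pace and stop on an object; "squeeze" is the grip in N (left out, the last holds). Time passes only in rows, so rows that do not move let the fingers close. It gives the time, the measured TCP pose, the force and the opening at its end, in the units of the state.
- ctrl.get_state(): the state, without advancing time (a new reading comes with each control period).
- ctrl.snapshot(name): name is "scene" or "side" or "wrist"; returns a dict with "image" (480x640x3 uint8, red, green, blue), "fov_y" (degrees; the focal length in pixels is half the picture's height over the tangent of half this angle, whatever the lens; pixels are square), "cx", "cy" (the principal point, pixels), "eye" and "rotation" of the camera in the world. Camera axes: x right, y up, looking along -z (the intrinsics and any distortion apply to the point x, -y, -z); pixel columns grow to the right and rows downward; lengths in m; the calibration is good to about 2 mm. A picture is of the moment at which its call begins. There is no depth.
- ctrl.job_done(): hands the job in, once; it reports no verdict.
The state is a dict: "time_s": time; "joint_positions": joint angles; "joint_velocities": joint speeds; "joint_torque": joint torques, N m; "position": TCP position; "tool_rot": TCP orientation; "force": force on the tool from outside, world axes, zero at the start; "moment": the same for the moment, N m; "finger_gap": finger opening in m.
Only numpy, scipy, OpenCV 4.12 (cv2) and the standard library are available. Lean on these libraries where they do the work, as an engineer would, in place of code of your own. Each camera call takes 0.05 s, during which the arm holds its last target. There are 200 camera calls.

### The job

Tidy the glass shelf by pushing only: push the remote into the corner, so that its long side lies flat against the steel rail along the far edge and its end touches the short steel stop at the left end of the shelf (as seen from the robot), and push the white jar back until it stands against the same rail, to the right of the remote. Slide them on the glass with the fingertips or the outside of the fingers, without picking up, lifting or tipping anything, and leave the hairbrush, the key and the clear cube where they are.

Things in the scene. Friction and masses are not known exactly. Their poses are not given: they have to be found in the camera images.
- shelf: Fixed smoked-glass shelf on steel stand-offs; its place and yaw vary. Origin on the counter (z = 0) below the working area; its x points away from the robot to the rail, its y left to the end stop. Top of the glass at z = 50 mm; the glass runs from x = -150 to 106 and y = -440 to 280 mm in this frame.
- rail (a point): Point on the near face of the steel rail along the far edge, at its top: x = 100, y = 0, z = 74 mm of the shelf's frame. The rail is 6 mm thick, stands 24 mm above the glass and runs along the shelf's y from -440 to 266 mm.
- corner (a point): The square inner corner of rail and end stop, on the glass: x = 100, y = 260, z = 50 mm of the shelf's frame. The steel end stop runs from here along the shelf's -x for 120 mm; its face towards the remote is at y = 260 mm, it is 6 mm thick and stands 24 mm above the glass.
- remote: Black remote control, a loose flat bar 46 mm wide (its x), 160 mm long (its y), 20 mm high, edges rounded 4 mm, about 130 g (varies), grey buttons on top. Origin at the centre of its underside. It starts nearer the robot than the rail, up to 0.5 rad askew to it. In the corner its origin is at x = 77, y = 180 mm of the shelf's frame.
- jar: White plastic jar with ribbed twist cap, standing loose right of the remote: 60 mm in diameter up to 40 mm, cap 57 mm in diameter, 60 mm high in all, about 160 g (varies). Origin at the centre of its underside; against the rail it is at x = 70 mm of the shelf's frame. Pushed below about 25 mm above the glass it slides and does not tip.
- cube: Bystander: clear acrylic cube, 50 mm, loose, to the right of the jar, towards the rail. Origin at the centre of its underside.
- key: Bystander: steel key with a round green cover, lying loose to the right of the jar, near the shelf's front edge: cover 32 mm in diameter and 9 mm high, centred on the origin (underside); the blade points along its x to 50 mm from the origin.
- brush: Bystander: wooden hairbrush with black bristles upwards, lying loose at the right end of the shelf, 200 mm long along its x (from -100 to 100 mm), head 58 mm wide towards +x, 32 mm high. Origin on its underside at mid-length.
Not all that is in view belongs to the job. Leave any orange or purple look-alike of the remote alone.

How it is judged:
At the end, for the whole second after the job is handed in: Remote flat on the glass, within 4 mm of the rail and 5 mm of the end stop, parallel to the rail within 0.05 rad; jar upright on the glass within 4 mm of the rail, right of the remote; both at rest; brush, key and cube within 15 mm of their starts (x of remote in the frame of shelf above 0.073 m and y of remote in the frame of shelf above 0.175 m and angle between the x axis of remote and the x axis of shelf, either way round below 0.05 rad and angle between each of remote, jar's own z axis and vertical below 0.06 rad and z of each of remote, jar in the frame of shelf below 0.053 m and linear speed of each of remote, jar below 0.01 m/s and x of jar in the frame of shelf above 0.066 m and y of jar in the frame of shelf below 0.1 m and distance of each of brush, key, cube from where it was at the start of the episode below 0.015 m); the robot touches nothing.
It fails at once if the remote is lifted more than 8 mm off the glass or tipped up (z of remote in the frame of shelf above 0.058 m or angle between remote's own z axis and vertical above 0.3 rad).
It fails at once if the jar is lifted more than 8 mm off the glass or tipped (z of jar in the frame of shelf above 0.058 m or angle between jar's own z axis and vertical above 0.3 rad).
It fails at once if the remote or the jar is pushed off the shelf (z of any of remote, jar in the frame of shelf below 0.04 m).
It fails at once if a bystander (brush, key or cube) is moved by more than 15 mm (distance of any of brush, key, cube from where it was at the start of the episode above 0.015 m).
It also fails if it takes over 64 s, if anything falls off the work surface, if the arm or the gripper's body presses on something with over 40 N, if the wrist force passes 120 N, or if a joint passes its speed limit or range.

## Working session

There is one attempt and no reset: what is moved stays moved. The work goes in short steps, Python scripts to look and compute and a tool call to move; the robot and the scene stay as the last step left them, time stands still between calls to the robot, and variables do not carry over. Pictures are saved under pics/ and viewed, about 8 in all and at most 12, crops included, and the job is handed in when it is done.

Besides the shell and the picture viewer there is one more tool, called as a command line: name --argument value ..., lists and objects as JSON in quotes. jog_arm: Moves the arm, as the interface text tells. Its arguments: {"type":"object","properties":{"rows":{"type":"array"},"squeeze":{"type":"number"}},"required":["rows"]}

```bash
mkdir -p pics; cat > h.py <<'E'
import numpy as np, cv2
from workcell import ctrl
def snap(n,f=None):
    s=ctrl.snapshot(n)
    if f: cv2.imwrite('pics/'+f,s['image'][:,:,::-1])
    return s
def cam(s):
    f=240/np.tan(np.radians(s['fov_y'])/2); return f
def ray(s,u,v):
    f=cam(s); d=np.array([(u-s['cx'])/f,-(v-s['cy'])/f,-1.]); return np.array(s['eye']),np.array(s['rotation'])@d
def onz(s,u,v,z):
    e,d=ray(s,u,v); return e+d*(z-e[2])/d[2]
def proj(s,p):
    q=np.array(s['rotation']).T@(np.array(p)-s['eye']); f=cam(s); return s['cx']+f*q[0]/-q[2], s['cy']+f*q[1]/q[2]
E
python3 - <<'E'
from h import *
for n in ['scene','side','wrist']:
    s=snap(n,n+'0.png'); print(n,{k:np.round(v,3).tolist() if k!='image' else 0 for k,v in s.items()if k!='image' and not isinstance(v,str)})
print(ctrl.get_state())
E
```

```text
scene {'fov_y': 46.541, 'cx': 312.711, 'cy': 243.614, 'eye': [1.203, -0.321, 0.851], 'rotation': [0.318, 0.187, 0.458, 0.809]}
side {'fov_y': 47.796, 'cx': 316.309, 'cy': 241.009, 'eye': [0.018, -0.632, 0.708], 'rotation': [0.42, -0.153, -0.305, 0.841]}
wrist {'fov_y': 64.627, 'cx': 324.12, 'cy': 239.772, 'eye': [0.65, 0.066, 0.384], 'rotation': [-0.124, 0.002, 0.001, 0.992]}
{'time_s': 0.15, 'joint_positions': array([ 0.26316455,  0.5016147 , -0.42687501,  1.55117755,  0.22077198,
        1.13829209, -0.21030036]), 'joint_velocities': array([-0.00032106, -0.00382518,  0.00039491, -0.00244524,  0.00140519,
        0.00099645,  0.00207333]), 'joint_torque': array([-7.47210433e-03, -5.67105460e+01, -5.82536548e+00, -2.79454994e+01,
       -6.86119194e-02,  2.65310478e-02,  1.03786256e-04]), 'position': array([6.49479039e-01, 2.87995692e-05, 2.25945302e-01]), 'tool_rot': array([ 7.07072146e-01,  7.07141044e-01, -4.74532632e-04, -5.46479717e-04]), 'force': array([-0.26620762,  0.36539754, -0.30609161]), 'moment': array([-0.02224313,  0.00389752, -0.01425888]), 'finger_gap': 0.09171965655659334}
```

View pics/scene0.png

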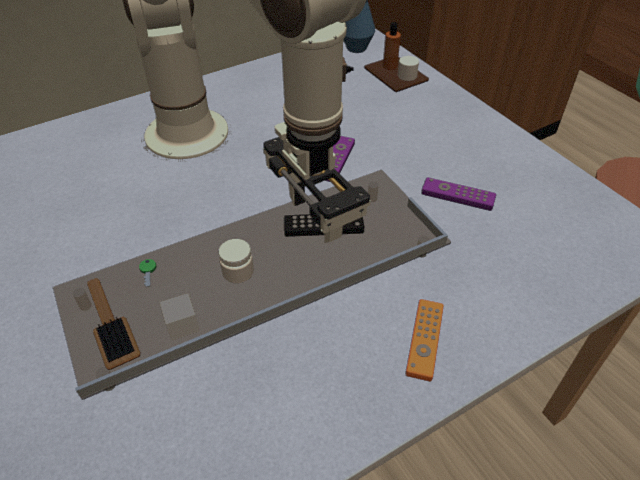

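View pics/side0.png

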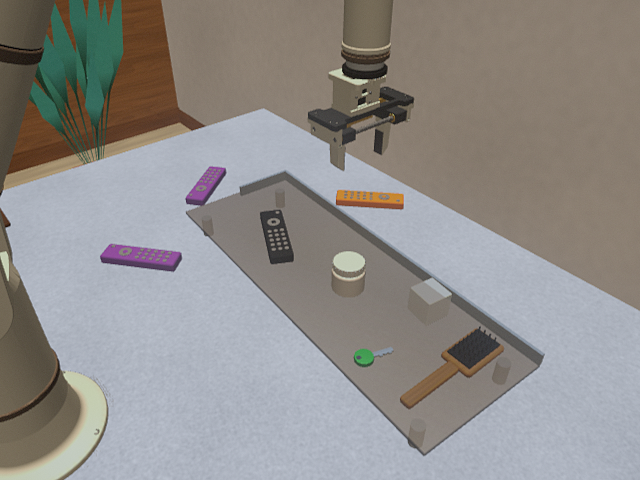

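The scene camera looks from the far side and the side view from the robot's right. The black remote is at side ~(277,236), the jar at (348,273), the key at (365,357), the cube at (430,300) and the brush at (455,367). The purple and orange remotes are off the shelf, so they are decoys.

```bash
sed -i 's/^import numpy as np, cv2/import numpy as np, cv2\nfrom scipy.spatial.transform import Rotation as R/; s/np.array(s\[.rotation.\])/R.from_quat(s["rotation"]).as_matrix()/g' h.py
python3 - <<'E'
from h import *
s=snap('side'); print(s.keys(), s.get('distortion'))
for n,p,z in [('farleft railtop',(286,172),.074),('farright railtop',(543,357),.074),('nearright',(425,455),.05),('nearleft',(187,212),.05),('stop end',(241,187),.074)]:
    print(n,onz(s,*p,z).round(4))
c=snap('scene')
for n,p,z in [('farleft railtop outer',(449,240),.074),('farright',(80,384),.074),('nearleft',(387,177),.05),('nearright',(56,290),.05)]:
    print(n,onz(c,*p,z).round(4))
g=cv2.cvtColor(s['image'],cv2.COLOR_RGB2GRAY); print(g[236,200:330].tolist())
w=snap('wrist','w0.png')
im=cv2.resize(s['image'][150:400,170:490],None,fx=2.5,fy=2.4)
cv2.imwrite('pics/sidecrop.png',im[:,:,::-1])
E
```

```text
dict_keys(['image', 'fov_y', 'cx', 'cy', 'eye', 'rotation']) None
farleft railtop [0.6767 0.2674 0.074 ]
farright railtop [ 0.6357 -0.4296  0.074 ]
nearright [ 0.3876 -0.415   0.05  ]
nearleft [0.4302 0.3002 0.05  ]
stop end [0.558  0.2782 0.074 ]
farleft railtop outer [0.6966 0.2722 0.074 ]
farright [ 0.6386 -0.4177  0.074 ]
nearleft [0.4607 0.2996 0.05  ]
nearright [ 0.4044 -0.408   0.05  ]
[185, 184, 186, 189, 187, 159, 157, 152, 102, 79, 110, 130, 130, 130, 129, 128, 128, 128, 128, 126, 128, 127, 128, 126, 125, 126, 127, 128, 126, 126, 125, 126, 126, 125, 125, 126, 128, 127, 127, 126, 128, 126, 126, 124, 124, 123, 127, 124, 123, 123, 125, 125, 122, 123, 123, 123, 124, 124, 124, 124, 121, 125, 126, 124, 72, 43, 55, 58, 77, 121, 117, 111, 78, 51, 54, 64, 82, 72, 46, 52, 48, 51, 47, 47, 53, 57, 51, 49, 82, 132, 123, 120, 122, 123, 121, 121, 124, 123, 121, 125, 124, 121, 124, 123, 123, 124, 123, 124, 123, 124, 122, 123, 125, 124, 121, 122, 124, 124, 125, 124, 124, 125, 124, 124, 124, 123, 124, 125, 124, 123]
```

View pics/sidecrop.png

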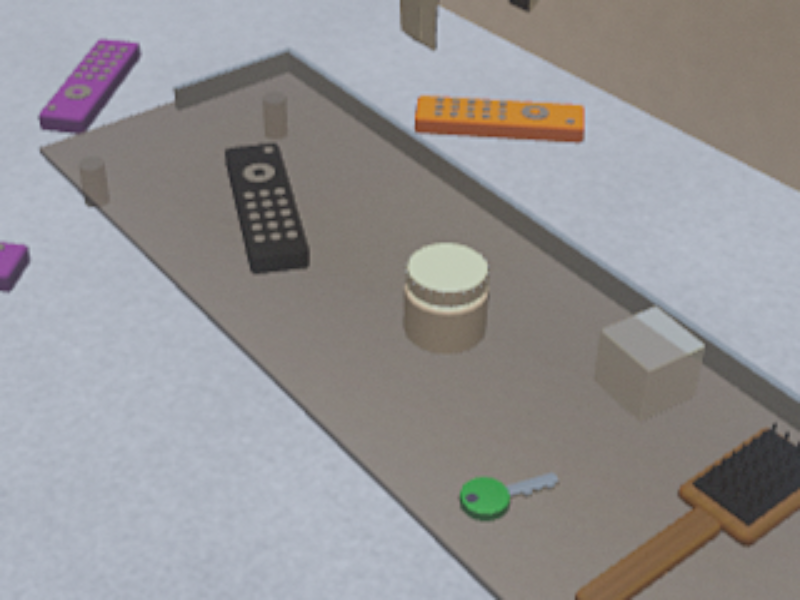

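View pics/w0.png

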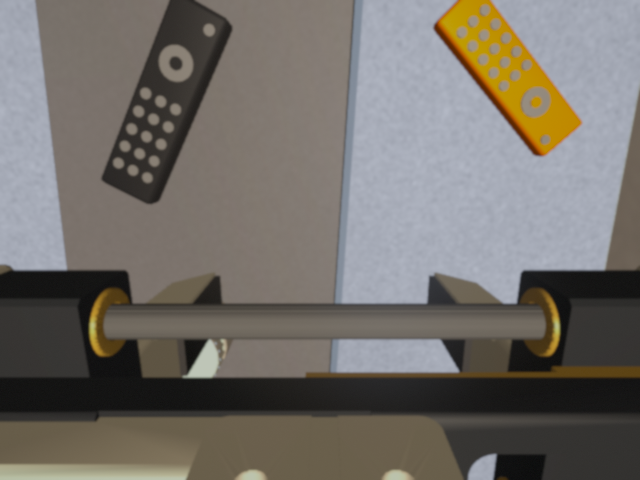

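```bash
python3 - <<'E'
from h import *
s=snap('side');c=snap('scene');w=snap('wrist')
t=ctrl.get_state()['position']
print('tcp proj side',proj(s,t),'scene',proj(c,t))
for dx in(-.055,.055): print(proj(s,t+[dx,0,0]),proj(c,t+[dx,0,0]))
# remote top corners by wrist
for p in [(157,203),(103,180),(231,27)]: print('w',onz(w,*p,.07).round(4))
for p in [(170+308/2.5,150+250/2.4),(170+250/2.5,150+262/2.4),(170+278/2.5,150+145/2.4),(170+227/2.5,150+149/2.4)]: print('s',onz(s,*p,.07).round(4))
for p in [(356,0),(349,120),(343,220),(334,340)]: print('w rail near top',onz(w,*p,.074).round(4))
for p in [(38,0),(67,265)]: print('w glass front',onz(w,*p,.05).round(4))
# straightness of front glass edge in side
g=cv2.cvtColor(s['image'],cv2.COLOR_RGB2GRAY).astype(float)
P=[]
for v in range(225,440,20):
    u0=187+(v-212)*(425-187)/(455-212); r=np.convolve(g[v,int(u0)-20:int(u0)+25],[1,1,1,-1,-1,-1],'valid'); P.append((v,int(u0)-20+2.5+np.argmin(r),round(u0,1)))
print([(a,round(float(b-x),1)) for a,b,x in P])
g=cv2.cvtColor(c['image'],cv2.COLOR_RGB2GRAY).astype(float);P=[]
for u in range(90,440,25):
    v0=384+(u-80)*(240-384)/(449-80); q=g[int(v0)-18:int(v0)+22,u]; P.append((u,round(float(int(v0)-18+.5+np.argmax(np.diff(q))-v0),1)))
print(P)
E
```

```text
tcp proj side (np.float64(359.5461422356178), np.float64(159.83192648858926)) scene (np.float64(313.55924270411276), np.float64(220.1633512704123))
(np.float64(337.2881185338817), np.float64(169.24108865992525)) (np.float64(296.6052548966787), np.float64(200.36128527863505))
(np.float64(380.58443222213305), np.float64(150.93838387477325)) (np.float64(331.8015512118904), np.float64(241.4701612679383))
w [0.5101 0.0175 0.07  ]
w [0.4677 0.0365 0.07  ]
w [0.5798 0.1502 0.07  ]
s [0.5018 0.0154 0.07  ]
s [0.459  0.0313 0.07  ]
s [0.5741 0.1497 0.07  ]
s [0.5372 0.1721 0.07  ]
w rail near top [0.6727 0.1669 0.074 ]
w rail near top [0.669  0.0836 0.074 ]
w rail near top [0.6654 0.004  0.074 ]
w rail near top [ 0.6587 -0.1065  0.074 ]
w glass front [0.4251 0.1747 0.05  ]
w glass front [ 0.4115 -0.0435  0.05  ]
[(225, -3.2), (245, -2.8), (265, -3.4), (285, -3.0), (305, -2.6), (325, -3.2), (345, -2.8), (365, -2.4), (385, -2.9), (405, -2.5), (425, -3.1)]
[(90, 16.4), (115, 15.2), (140, 14.9), (165, 13.7), (190, 12.4), (215, 12.2), (240, 10.9), (265, 9.7), (290, 9.5), (315, 9.2), (340, 8.0), (365, 6.7), (390, 6.5), (415, 5.2)]
```

jog_arm --rows '[0.7,0,0,0,0,0,0.125,0.7,0,0,0,0,0,0.125,0.7,0,0,0,0,0,0.125,0.7,0,0,0,0,0,0.125,0.7,0,0,0,0,0,0.125,0.7,0,0,0,0,0,0.125,0.7,0,0,0,0,0,0.125,0.7,0,0,0,0,0,0.125,0.7,0,0,0,0,0,0.125,0.7,0,0,0,0,0,0.125,0.7,0,0,0,0,0,0.125,0.7,0,0,0,0,0,0.125,0.7,0,0,0,0,0,0.125]'

```text
time_s: 1.53
position: [0.65, 0.0002, 0.2268]
tool_rot: [1.0, -0.03, 0.0, -0.0]
force: [-1.0, 0.6, -0.3]
finger_gap: 0.0644
```

jog_arm --rows '[0.7,-2.5,-1,0,0,0,0,0.7,-2.5,-1,0,0,0,0,0.7,-2.5,-1,0,0,0,0,0.7,-2.5,-1,0,0,0,0,0.7,-2.5,-1,0,0,0,0,0.7,-2.5,-1,0,0,0,0,0.7,-2.5,-1,0,0,0,0,0.7,-2.5,-1,0,0,0,0,0.7,-1.5,0,0,0,0,0,0.7,0,0,0,0,0,0,0.7,0,0,0,0,0,0]'

```text
time_s: 2.45
position: [0.4397, 0.0917, 0.2273]
tool_rot: [1.0, -0.027, 0.001, -0.0]
force: [-0.1, -0.6, 1.1]
finger_gap: 0.0641
```

```bash
python3 - <<'E'
from h import *
w=snap('wrist','w1.png'); s=snap('side')
st=ctrl.get_state(); print(st['position'],R.from_quat(st['tool_rot']).as_matrix().round(3),st['finger_gap'],st['joint_positions'].round(2))
print('jar',onz(s,348,262,.11), 'key',onz(s,365,357,.055))
E
```

```text
[0.44092305 0.09126811 0.22717776] [[ 0.998 -0.055  0.002]
 [-0.055 -0.998  0.   ]
 [ 0.002 -0.    -1.   ]] 0.06426447351429077 [-0.1   0.12 -0.18  2.04  0.02  0.99 -1.91]
jar [ 0.53152837 -0.10383394  0.11      ] key [ 0.44029372 -0.24555505  0.055     ]
```

View pics/w1.png

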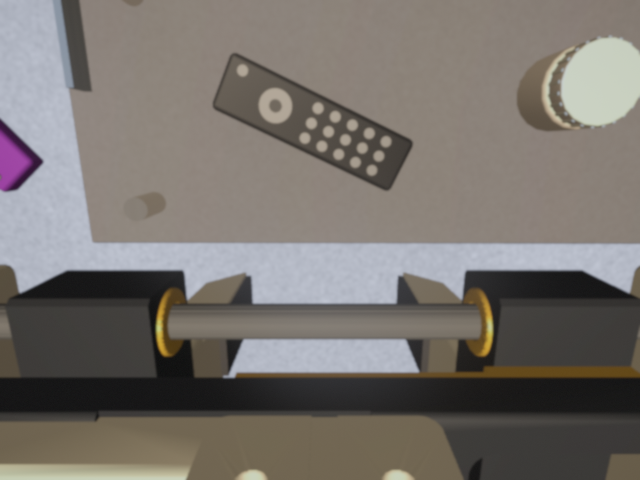

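The front edge is horizontal at row 242, so the tool is square to the shelf. The remote's corners are at (235,53), (412,143), (389,190) and (214,106), the stop's face is at column ~78, and the jar's cap is at ~(600,82).

```bash
python3 - <<'E'
from h import *
w=snap('wrist'); st=ctrl.get_state(); T=R.from_quat(st['tool_rot']).as_matrix(); p=st['position']
f=lambda q:((q-p)@T*1000).round(0)[:2]
for n,u,v,z in [('c1',235,53,.07),('c2',412,143,.07),('c3',389,190,.07),('c4',214,106,.07),('frontL',93,242,.05),('frontR',600,243,.05),('stop face top end',73,88,.074),('stop face base end',90,90,.05),('stop top0',63,0,.074),('jar cap',600,82,.11)]: print(n,f(onz(w,u,v,z)),onz(w,u,v,z).round(4))
E
```

```text
c1 [132. -68.] [0.5769 0.1518 0.07  ]
c2 [66. 71.] [0.5031 0.0171 0.07  ]
c3 [28. 54.] [0.4663 0.036  0.07  ]
c4 [ 94. -87.] [0.5398 0.1726 0.07  ]
frontL [ -22. -211.] [0.431  0.3029 0.05  ]
frontR [-22. 252.] [ 0.4049 -0.1591  0.05  ]
stop face top end [ 107. -193.] [0.5582 0.2779 0.074 ]
stop face base end [ 108. -194.] [0.5599 0.2789 0.05  ]
stop top0 [ 167. -190.] [0.6181 0.2722 0.074 ]
jar cap [106. 187.] [ 0.5367 -0.1009  0.11  ]
```

jog_arm --rows '[0.7,0,0,3,0,0,0,0.7,0,0,3,0,0,0,0.7,0,0,3,0,0,0,0.7,0,0,3,0,0,0,0.7,0,0,3,0,0,0,0.7,0,0,1.2,0,0,0,0.7,0,0,0.4,0,0,0,0.7,0,0,0,0,0,0]'

```text
time_s: 3.27
position: [0.4395, 0.0912, 0.0595]
tool_rot: [1.0, -0.027, -0.001, 0.0]
force: [0.9, -0.2, 0.7]
finger_gap: 0.0642
```

jog_arm --rows '[0.7,1,0,0,0,0,0,0.7,1,0,0,0,0,0,0.7,0.7,0,0,0,0,0,0.7,0.7,0,0,0,0,0,0.7,0.7,0,0,0,0,0,0.7,0.7,0,0,0,0,0,0.7,0.7,0,0,0,0,0,0.7,0.7,0,0,0,0,0,0.7,0.7,0,0,0,0,0,0.7,0.7,0,0,0,0,0,0.7,0.7,0,0,0,0,0,0.7,0.7,0,0,0,0,0,0.7,0,0,0,0,0,0]'

```text
time_s: 4.35
position: [0.5316, 0.0868, 0.0609]
tool_rot: [1.0, -0.027, 0.001, -0.0]
force: [-0.1, -0.1, 0.5]
finger_gap: 0.0644
```

```bash
python3 - <<'E'
from h import *
w=snap('wrist','w2.png'); st=ctrl.get_state(); print(st['position'],st['force'])
E
```

```text
[0.53083063 0.08678634 0.06078689] [ 0.53343236 -0.66055699  0.68990154]
```

View pics/w2.png

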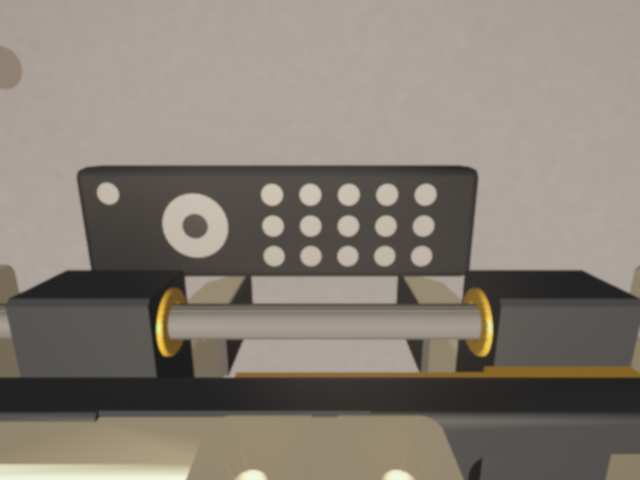

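The remote is now square against both fingers, spanning columns 80–475. I'll continue to the rail.

jog_arm --rows '[0.7,0.7,0,0,0,0,0,0.7,0.7,0,0,0,0,0,0.7,0.7,0,0,0,0,0,0.7,0.7,0,0,0,0,0,0.7,0.7,0,0,0,0,0,0.7,0.7,0,0,0,0,0,0.7,0.7,0,0,0,0,0,0.7,0.7,0,0,0,0,0,0.7,0.7,0,0,0,0,0,0.7,0.7,0,0,0,0,0,0.7,0.25,0,0,0,0,0,0.7,0.25,0,0,0,0,0,0.7,0.25,0,0,0,0,0,0.7,0,0,0,0,0,0]'

```text
time_s: 5.57
position: [0.6073, 0.0825, 0.0607]
tool_rot: [1.0, -0.027, 0.0, -0.0]
force: [0.0, -0.6, 0.4]
finger_gap: 0.0649
```

jog_arm --rows '[0.7,0.2,0,0,0,0,0,0.7,0.2,0,0,0,0,0,0.7,0,0,0,0,0,0]'

```text
time_s: 5.82
position: [0.61, 0.0824, 0.0605]
tool_rot: [1.0, -0.027, -0.001, 0.0]
force: [-4.1, 0.8, 2.2]
finger_gap: 0.0638
```

jog_arm --rows '[0.7,-2,0,0,0,0,0,0.7,-2,0,0,0,0,0,0,0,2.4,0,0,0,0,0,0,2.4,0,0,0,0,0,0,2.4,0,0,0,0,0,0,2.3,0,0,0,0,0,2.5,0,0,0,0,0,0,2.5,0,0,0,0,0,0,2.3,0,0,0,0,0,0,0,0,0,0,0,0,0,0,0,0,0,0,0,0,0,0,0,0,0,0]'

```text
time_s: 6.82
position: [0.6382, -0.0144, 0.0604]
tool_rot: [1.0, -0.027, -0.0, 0.0]
force: [0.2, -0.4, -0.8]
finger_gap: 0.0029
```

```bash
python3 - <<'E'
from h import *
w=snap('side','s3.png'); st=ctrl.get_state(); print(st['position'],st['force'],st['finger_gap'])
im=cv2.resize(w['image'][130:400,170:490],None,fx=2.4,fy=2.2)
cv2.imwrite('pics/s3c.png',im[:,:,::-1])
E
```

```text
[ 0.63776094 -0.01426866  0.06038052] [ 0.34155272  0.15378069 -0.12184145] 0.0011432755081568454
```

View pics/s3c.png

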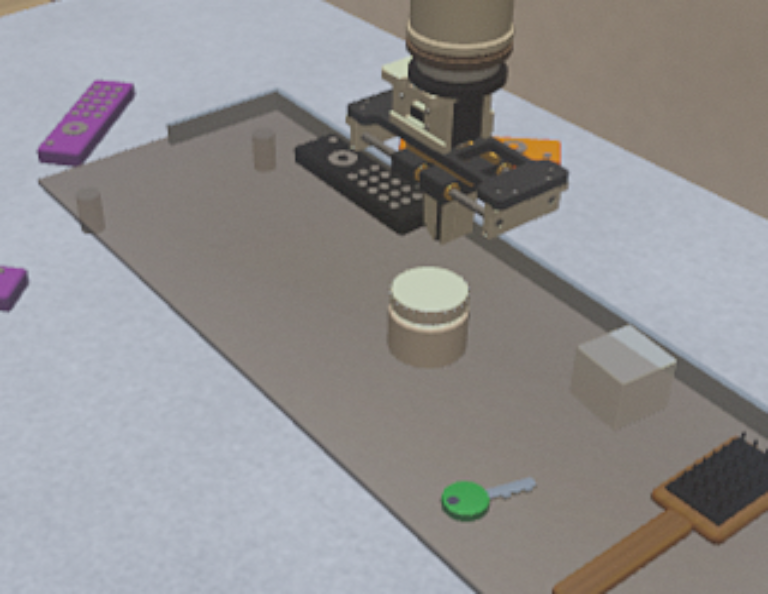

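jog_arm --rows '[0,0,-0.7,0,0,0,0,0,0,-0.7,0,0,0,0,0,0,-0.7,0,0,0,0,0,0,-0.7,0,0,0,0,0,0,-0.7,0,0,0,0,0,0,-0.7,0,0,0,0,0,0,-0.7,0,0,0,0,0,0,-0.7,0,0,0,0,0,0,-0.7,0,0,0,0,0,0,-0.7,0,0,0,0,0,0,-0.7,0,0,0,0,0,0,-0.7,0,0,0,0,0,0,-0.7,0,0,0,0,0,0,-0.7,0,0,0,0,0,0,-0.2,0,0,0,0,0,0,-0.2,0,0,0,0,0,0,0,0,0,0,0]'

```text
time_s: 8.28
position: [0.644, 0.088, 0.0607]
tool_rot: [1.0, -0.027, -0.0, -0.0]
force: [-2.4, -1.9, 2.5]
finger_gap: 0.0004
```

jog_arm --rows '[0,0,-0.15,0,0,0,0,0,0,-0.15,0,0,0,0,0,0,0,0,0,0,0]'

```text
time_s: 8.53
position: [0.6441, 0.0892, 0.0607]
tool_rot: [1.0, -0.028, -0.0, 0.001]
force: [-2.9, -4.7, 4.0]
finger_gap: 0.0005
```

jog_arm --rows '[0,0,-0.2,0,0,0,0,0,0,-0.1,0,0,0,0,0,0,0,0,0,0,0]'

```text
time_s: 8.78
position: [0.6442, 0.092, 0.0607]
tool_rot: [1.0, -0.028, -0.0, 0.001]
force: [-3.4, -5.4, 4.4]
finger_gap: 0.0001
```

```bash
python3 - <<'E'
from h import *
w=snap('side','s4.png'); st=ctrl.get_state(); print(st['position'],st['force'],st['finger_gap'])
im=cv2.resize(w['image'][150:280,220:420],None,fx=4,fy=4,interpolation=cv2.INTER_CUBIC)
cv2.imwrite('pics/s4c.png',im[:,:,::-1])
E
```

```text
[0.64420584 0.09193714 0.06068393] [-3.63484633 -4.84244937  4.16235223] 0.0007186885338882087
```

View pics/s4c.png

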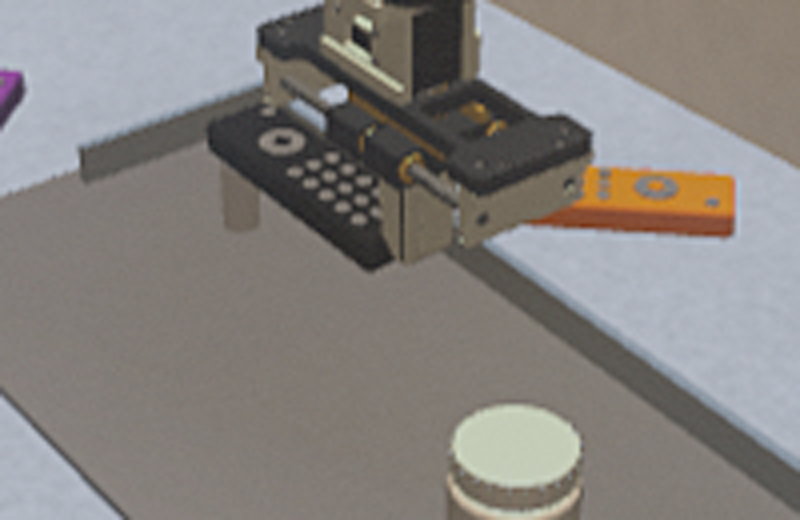

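jog_arm --rows '[0,0,-0.2,0,0,0,0,0,0,0,0,0,0,0]'

```text
time_s: 9.0
position: [0.6443, 0.0939, 0.0607]
tool_rot: [1.0, -0.028, -0.0, 0.001]
force: [-3.7, -5.1, 3.2]
finger_gap: 0.0007
```

jog_arm --rows '[0,0,-0.2,0,0,0,0,0,0,0,0,0,0,0]'

```text
time_s: 9.17
position: [0.6444, 0.0959, 0.0607]
tool_rot: [1.0, -0.028, -0.0, 0.001]
force: [-3.9, -5.3, 4.0]
finger_gap: 0.0003
```

jog_arm --rows '[0,0,-0.2,0,0,0,0,0,0,0,0,0,0,0]'

```text
time_s: 9.33
position: [0.6445, 0.0979, 0.0607]
tool_rot: [1.0, -0.028, -0.0, 0.001]
force: [-3.1, -4.5, 4.0]
finger_gap: 0.0005
```

jog_arm --rows '[0,0,-0.2,0,0,0,0,0,0,-0.2,0,0,0,0,0,0,0,0,0,0,0]'

```text
time_s: 9.58
position: [0.6447, 0.1009, 0.0607]
tool_rot: [1.0, -0.028, -0.001, 0.001]
force: [-3.8, -6.6, 4.9]
finger_gap: 0.0007
```

```bash
python3 - <<'E'
from h import *
st=ctrl.get_state(); print(st['position'],st['force'],st['finger_gap'])
a=snap('side');b=snap('scene')
x=cv2.resize(a['image'][150:235,230:350],None,fx=5,fy=3.5*1,interpolation=cv2.INTER_CUBIC)
y=cv2.resize(b['image'][170:290,290:460],None,fx=600/170,fy=300/120,interpolation=cv2.INTER_CUBIC)
cv2.imwrite('pics/s5.png',np.vstack([x,y])[:,:,::-1])
E
```

```text
[0.64469193 0.10085137 0.06067135] [-3.80245962 -6.59016387  4.90546911] 0.0006809799629375231
```

View pics/s5.png

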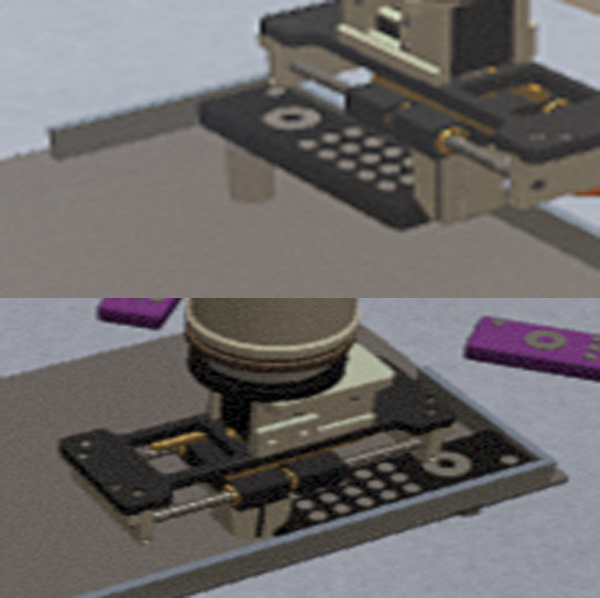

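jog_arm --rows '[0,0,-0.2,0,0,0,0,0,0,0,0,0,0,0]'

```text
time_s: 9.85
position: [0.6447, 0.101, 0.0607]
tool_rot: [1.0, -0.029, -0.001, 0.002]
force: [-4.8, -9.4, 7.3]
finger_gap: 0.0004
```

jog_arm --rows '[0,0,-0.2,0,0,0,0,0,0,0,0,0,0,0]'

```text
time_s: 10.02
position: [0.6446, 0.1011, 0.0606]
tool_rot: [1.0, -0.029, -0.001, 0.003]
force: [-4.3, -12.8, 6.2]
finger_gap: 0.0008
```

jog_arm --rows '[0,0,1,0,0,0,0,0,0,1.4,0,0,0,0,0,-2.5,0,0,0,0,0,0.7,-2.5,0,0,0,0,0,0.7,-2,0,0,0,0,0,0.7,0,-2.5,0,0,0,0,0.7,0,-2.5,0,0,0,0,0.7,0,-2.5,0,0,0,0,0.7,0,-2.5,0,0,0,0,0.7,0,-1.5,0,0,0,0,0.7,1,0,0,0,0,0,0.7,1,0,0,0,0,0,0.7,1,0,0,0,0,0,0.7,0.5,0,0,0,0,0,0.7,0,0,0,0,0,0]'

```text
time_s: 11.27
position: [0.6163, 0.1977, 0.0603]
tool_rot: [1.0, -0.029, -0.0, 0.001]
force: [0.1, -0.0, 0.8]
finger_gap: 0.0643
```

jog_arm --rows '[0.7,0.2,0,0,0,0,0,0.7,0.2,0,0,0,0,0,0.7,0.2,0,0,0,0,0,0.7,0,0,0,0,0,0]'

```text
time_s: 11.6
position: [0.6164, 0.1979, 0.0599]
tool_rot: [1.0, -0.028, -0.005, 0.002]
force: [-13.4, -1.4, 11.1]
finger_gap: 0.0645
```

jog_arm --rows '[0.7,-1,0,0,0,0,0,0.7,-2,0,0,0,0,0,0.7,-2.5,0,0,0,0,0,0.7,-2.5,0,0,0,0,0,0.7,-2.5,0,0,0,0,0,0.7,-2.5,0,0,0,0,0,0.4,-1.4,0,0,0,0,0,0.4,0,3,0,0,0,0,0.4,0,3,0,0,0,0,0.4,0,3,0,0,0,0,0.4,0,3,0,0,0,0,0.4,0,3,0,0,0,0,0.4,0,3,0,0,0,0,0.4,0,3,0,0,0,0,0.4,0,3,0,0,0,0,0.4,0,3,0,0,0,0,0.4,0,3,0,0,0,0,0.4,0,0.6,0,0,0,0,0.4,0,0,0.2,0,0,0,0.4,0,0,0,0,0,0]'

```text
time_s: 13.27
position: [0.4609, -0.0981, 0.0586]
tool_rot: [1.0, -0.028, 0.0, -0.0]
force: [-0.0, 0.6, -0.2]
finger_gap: 0.0367
```

```bash
python3 - <<'E'
from h import *
w=snap('wrist','w6.png'); st=ctrl.get_state(); print(st['position'],st['tool_rot'],st['force'],st['finger_gap'])
E
```

```text
[ 0.46098184 -0.09700892  0.05860132] [ 9.99638534e-01 -2.68828883e-02  7.10259425e-05 -3.25527786e-04] [-0.1377824  0.4655141 -0.1553607] 0.036371451799376085
```

View pics/w6.png

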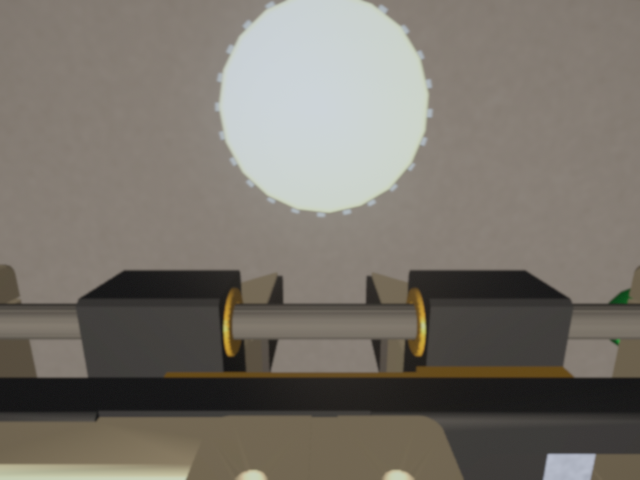

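The jar's cap is centred at column 324, directly ahead of the fingers.

jog_arm --rows '[0.4,1,0,0,0,0,0,0.4,1,0,0,0,0,0,0.4,0.8,0,0,0,0,0,0.4,0.5,0,0,0,0,0,0.4,0.3,0,0,0,0,0,0.4,0.3,0,0,0,0,0,0.4,0.4,0,0,0,0,0,0.4,0.5,0,0,0,0,0,0.4,0.6,0,0,0,0,0,0.4,0.6,0,0,0,0,0,0.4,0.6,0,0,0,0,0,0.4,0.6,0,0,0,0,0,0.4,0.6,0,0,0,0,0,0.4,0.6,0,0,0,0,0,0.4,0.6,0,0,0,0,0,0.4,0.6,0,0,0,0,0,0.4,0.6,0,0,0,0,0,0.4,0.6,0,0,0,0,0,0.4,0.6,0,0,0,0,0,0.4,0,0,0,0,0,0]'

```text
time_s: 14.98
position: [0.5766, -0.1041, 0.059]
tool_rot: [1.0, -0.027, 0.001, 0.0]
force: [0.6, 0.2, 1.3]
finger_gap: 0.0367
```

jog_arm --rows '[0.4,0.4,0,0,0,0,0,0.4,0.4,0,0,0,0,0,0.4,0.3,0,0,0,0,0,0.4,0,0,0,0,0,0]'

```text
time_s: 15.32
position: [0.5866, -0.1046, 0.0588]
tool_rot: [1.0, -0.027, 0.001, -0.0]
force: [-0.5, 1.2, 0.6]
finger_gap: 0.0368
```

jog_arm --rows '[0.4,0.3,0,0,0,0,0,0.4,0.3,0,0,0,0,0,0.4,0,0,0,0,0,0]'

```text
time_s: 15.57
position: [0.5925, -0.105, 0.0588]
tool_rot: [1.0, -0.027, 0.0, 0.0]
force: [0.0, -0.7, 0.3]
finger_gap: 0.037
```

jog_arm --rows '[0.4,0.2,0,0,0,0,0,0.4,0,0,0,0,0,0]'

```text
time_s: 15.73
position: [0.5938, -0.1051, 0.0587]
tool_rot: [1.0, -0.027, -0.0, -0.0]
force: [-1.8, 0.0, 1.2]
finger_gap: 0.0365
```

jog_arm --rows '[0.4,0.2,0,0,0,0,0,0.4,0,0,0,0,0,0]'

```text
time_s: 15.9
position: [0.594, -0.1051, 0.0585]
tool_rot: [1.0, -0.027, -0.002, -0.0]
force: [-6.5, 1.3, 5.3]
finger_gap: 0.0367
```

The jar has reached the rail: the force rises and the arm has stopped. I'll back off, rise, and check from above.

jog_arm --rows '[0.4,-0.5,0,0,0,0,0,0.4,-1,0,0,0,0,0,0.4,-2,0,0,0,0,0,0.4,-2.5,0,0,0,0,0,0.4,-2.5,0,0,0,0,0,0.4,-2.5,0,-3,0,0,0,0.4,0,0,-3,0,0,0,0.4,0,0,-3,0,0,0,0.4,0,-3,-3,0,0,0,0.4,0,-3,-3,0,0,0,0.4,0,-3,-3,0,0,0,0.4,0,-3,-2,0,0,0,0.4,0,-3,0,0,0,0,0.4,0,-3,0,0,0,0,0.4,0,-2,0,0,0,0,0.4,0,0,0,0,0,0,0.4,0,0,0,0,0,0]'

```text
time_s: 17.32
position: [0.4969, 0.1003, 0.2574]
tool_rot: [1.0, -0.025, 0.001, -0.0]
force: [-0.6, -0.4, -0.2]
finger_gap: 0.0367
```

```bash
python3 - <<'E'
from h import *
w=snap('wrist'); s=snap('side','s7.png'); st=ctrl.get_state(); print(st['position'],st['force'])
a=w['image'][:300]; b=cv2.resize(s['image'][150:400,170:490],(384,300))
cv2.imwrite('pics/w7.png',np.vstack([a,np.pad(b,((0,0),(0,256),(0,0)))])[:,:,::-1]); 
E
```

```text
[0.49685625 0.09773183 0.25707547] [-0.12033827 -0.45968543  0.0880953 ]
```

View pics/w7.png

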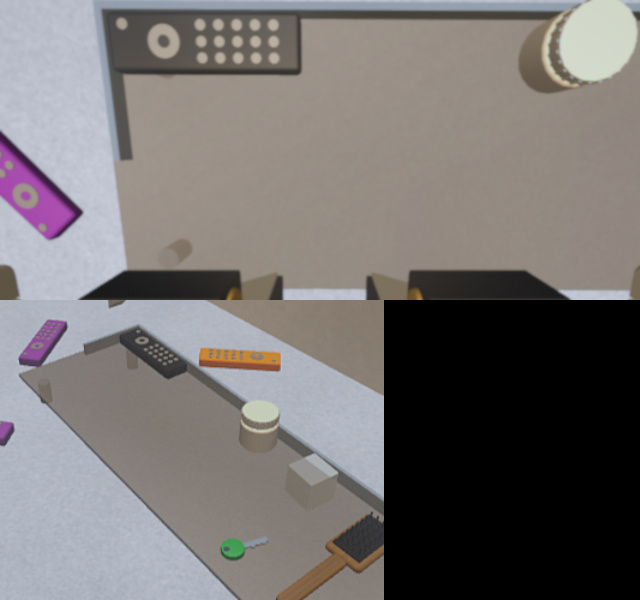

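The remote is in the corner, spanning (110,12) to (300,73), and the jar is against the rail. I'll check the distances in numbers.

```bash
python3 - <<'E'
from h import *
w=snap('wrist'); s=snap('side'); st=ctrl.get_state(); T=R.from_quat(st['tool_rot']).as_matrix(); p=st['position']
f=lambda q:((q-p)@T*1000).round(1)[:2]
g=lambda n,u,v,z,c=w: print(n,f(onz(c,u,v,z)))
g('rail top',310,11,.074); g('rail top L',115,11,.074); g('stop top end',119,159,.074); g('stop top',107,20,.074)
g('remote near R',297,73,.066); g('remote near L',125,71,.066); g('remote R end mid',300,45,.066)
g('jar cap centre',597,40,.11); g('frontL',126,290,.05); g('frontR',340,290,.05)
im=cv2.cvtColor(s['image'],cv2.COLOR_RGB2HSV); m=cv2.moments(cv2.inRange(im[300:400,330:400],(50,120,40),(80,255,255)),True); print('key now',330+m['m10']/m['m00'],300+m['m01']/m['m00'])
o=cv2.cvtColor(cv2.imread('pics/side0.png'),cv2.COLOR_BGR2RGB).astype(int)
d=np.abs(o-s['image']).max(2)[280:450,385:560]; print('change cube/brush area',(d>30).sum())
E
```

```text
rail top [168.7 -12.1]
rail top L [ 168.3 -168.6]
stop top end [  52.  -180.7]
stop top [ 161.8 -176. ]
remote near R [123.8 -23.8]
remote near L [ 125.  -170.2]
remote R end mid [145.6 -20.9]
jar cap centre [139.4 199. ]
frontL [ -80.6 -203.5]
frontR [-80.3  16.1]
key now 363.90865384615387 356.2019230769231
change cube/brush area 0
```

```bash
python3 -c "
from h import *
print(ctrl.job_done())"
```

```text
the job is handed in; nothing more can be done
None
```

The remote is in the corner and the white jar is against the rail, both moved by pushing only. I handed the job in at about 17 s of the 64 s allowed. No verdict is reported.

**How it went:** I used the two open fingers to square the remote up and push it to the rail. With the fingers closed I then slid it along the rail to the end stop, and pressed it against the rail once more. Last, I pushed the jar straight back to the rail with the fingers part open.

| Final check from the wrist camera | Measured | Expected if touching |
|---|---|---|
| Rail to the remote's near side | 44 mm | 46 mm |
| Stop to the remote's right end | about 157 mm | 160 mm |
| Rail to the jar's centre | 29 mm | 30 mm |

- **Remote angle:** its near edge came out parallel to the rail within about 0.01 rad.
- **Contact forces:** the force rose at the rail, at the stop and when the jar reached the rail, which agrees with contact at all three.
- **Bystanders:** the side view showed no change around the cube and brush, and the key was within about a pixel of where it started.
- **Clearance:** the robot ended raised clear of everything, touching nothing.

**Disagreements:** rough picks from the scene camera were about 2–3 cm off the side view, so I did not use them. The closed fingers were thinner than I had assumed, so the stop came about 9 mm later than planned. I found it by the rise in force.

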